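# Crank the bench vise snug on a casing

## Robot

A 6-joint arm with a two-finger parallel gripper is mounted at the origin on the work surface. World frame = base frame: x ahead of the robot, y to its left, z up, the work surface at z = 0. Lengths are in m, angles in rad, forces in N, time in s.
With the tool pointing down it reaches from about 0.3 to 0.775 m from the base axis. Payload 14.6 kg.
Tool frame: the origin (TCP) lies midway between the tips of the shut fingers; the grasp point (between the pads) lies 19 mm behind it (ctrl.tcp_to_grasp is the z of the grasp point in the tool frame, in m); z points along the fingers, y is the line along which they close (so a half turn about z gives the same grasp; the last joint's range is limited). The gripper opens to 94 mm and grips with 3 to 60 N. Pads are 16 mm wide; open, the fingers measure 119 mm over their backs; the gripper's body (75 mm by 177 mm) begins 78 mm behind the grasp point.
Start: joints at [-1.369, 0.3, 1.521, -0, 1.321, -0.067], TCP at [0.146, -0.53, 0.205] pointing down, gripper open.
Joint ranges: [-3.03, 3.03], [-0.79, 2.21], [0.23, 2.52], [-1.04, 4.18], [0, 3.07], [-2.55, 2.55]. Speed limits (rad/s): [2.22, 2.22, 2.57, 3.14, 3.14, 3.14].

## Interface

Orientations are given as [roll, pitch, yaw] about the fixed x, y, z axes, in that order (R = Rz(yaw) Ry(pitch) Rx(roll)).
In Python, from station import monitor, camera, ctrl gives the robot as it stands.
- The arm moves only by the tool apply_moves, never from a script. Its argument "plan" is one flat list of numbers, 4 for each row, row after row: the shift along the tool's x, y, z in mm, then the turn about the tool's z in rad. In form: [dx, dy, dz, spin, dx, dy, dz, spin, ...]. A call has 1 to 20 rows; each row shifts and turns the commanded pose from where the row before left it, along the tool's axes as they then stand; what a row does not reach is not made up. A row lasts 1/10 s, in which the tool goes at most 50 mm and 8.59 degrees, less where a joint would pass 70% of its speed; a pose out of reach is approached as far as the arm can. A call is refused whole if a number of a shift passes 50 or a number of a turn 0.15, either way. A call with a gripper value outside its range is refused whole. "hand" is the gripper command: -1 is shut, 1 is fully open, values between are in proportion, set as the call begins (left out, the last holds). The fingers move at their own pace and stop on an object; "squeeze" is the grip in N (left out, the last holds). Time passes only in rows, so rows that do not move let the fingers close. It gives the time, the measured TCP pose, the force, the opening and the grip force at its end, in the units of the state.
- monitor.get_obs(): the state, without advancing time (a new reading comes with each control period).
- camera(name): name is "scene" or "top" or "wrist"; returns a dict with "image" (400x640x3 uint8, red, green, blue), "range_z" (400x640 float32, m along the optical axis (not along the pixel's ray), 0 where there is no reading), "mtx" (3x3 intrinsics, pixels), "distortion" ([k1, k2, p1, p2, k3] as OpenCV has them; the pictures are not rectified), "rvec" (rotation vector, rad) and "tvec" (3), from world to camera coordinates, as OpenCV has them. Camera axes: x right, y down, z forward; pixel columns grow to the right and rows downward; lengths in m; the calibration is good to about 2 mm. A picture is of the moment at which its call begins.
- ctrl.hand_in(): hands the job in; it is judged then, once.
The state is a dict: "time_s": time; "qpos": joint angles; "joint_vel": joint speeds; "tau": joint torques, N m; "ee_pos": TCP position; "eef_rot": TCP orientation; "force": force on the tool from outside, world axes, zero at the start; "moment": the same for the moment, N m; "grip_width": finger opening in m; "grip_force": force on a finger pad.
Only numpy, scipy, OpenCV 4.12 (cv2) and the standard library are available. Lean on these libraries where they do the work, as an engineer would, in place of code of your own. Each camera call takes 0.05 s, during which the arm holds its last target. There are 200 camera calls.

## Task

Fit the loose crank fully down onto the square shaft end of the bench vise and wind it clockwise until the vise holds the aluminium casing snugly between its jaws: firm, but not so hard that the soft casing is marked. Leave the crank on the shaft, let go of it, and leave the other things on the bench where they are.

Things in the scene. Friction and masses are not known exactly. Their poses are not given: they have to be found in the camera images.
- vise: Blue bench vise bolted to the table, foot 284 x 100 mm, gearbox 80 x 76 mm (top 76 mm above the table) round an upright drive shaft. Origin: on the table, on the shaft's axis; x runs along the vise from the shaft towards the jaws; z up. Steel bed 36 mm above the table. Jaws and casing top out at 76 mm, so a crank on the shaft swings clear above them. Place and heading vary.
- drive (a point): On the drive shaft's axis, at the top of the steel collar (48 mm across), 86 mm above the table; fixed to the vise, it does NOT turn with the shaft. Turning the shaft clockwise seen from above closes the vise, 24 mm of jaw travel a turn. It stays where it is left: bare friction is about 0.2 N m, and when let go it holds back 50 to 60 N of clamping force.
- shaft_end (a point): On the same axis, at the top of the shaft's bare steel end, 24 mm above the collar; fixed to the vise too. The end is 14 mm square, its last 6 mm tapering to 9 mm square. How the square stands is not given (this point's axes do not tell): it differs at every start and must be seen or found by feel; pressing gently on the taper will not turn it.
- jaw (a joint): Travel of the moving jaw from fully open towards the fixed jaw, m: starts at 0 to 0.006, stops at 0.064. Its pad first pushes the loose casing along; with the casing against the fixed jaw the squeeze begins at a reading of about 0.050. Snug is 40 to 80 N, about 0.1 to 0.2 turn after that; pushing the handle then takes 5 to 6 N, against 3 N or less while it runs free.
- pad (a point): Middle of the clamping face of the rubber pressure pad (76 x 36 mm) that stands out 10 mm on springs before the moving jaw. Given as with the pad fully out (this point moves with the jaw, not with the springs): 90 mm from the shaft axis at jaw travel 0. The pad sinks 1 mm per 16 N: snug is 2.5 to 5 mm sunk; beyond 7.5 mm, 120 N, the casing is marked.
- fixed_jaw: Fixed jaw at the far end of the vise, 84 mm wide, 40 mm high; origin at the middle of the lower edge of its clamping face, which is 190 mm from the shaft axis along the vise's x.
- casing: Soft aluminium gearbox casing with a dark round bore on top: block 50 mm (its x, along the vise) x 66 mm x 40 mm high, about 0.4 kg, standing loose on the vise's bed between the jaws. Origin: centre of its underside.
- crank: Removable crank, 0.45 kg, lying handle up. Steel hub 30 x 30 mm, 40 mm high; flat bar 24 mm wide, 10 mm thick, flush with the hub's underside, along the crank's x to 78 mm. Square socket in the hub's underside, 16 mm wide, 27 mm deep, sides parallel to the hub's. Origin: centre of the hub's underside; z up. Fully seated its underside rests on the collar (origin at drive).
- handle (a point): Middle of the crank's upright red handle: 18 mm diameter, 65 mm along x from the hub's axis, from 10 to 60 mm above the crank's underside (this point 35 mm). It does not spin on its own. The crank fits the shaft in any of four quarter-turn positions, with about 0.15 rad of play either way.
- jar: Amber jar, 64 mm diameter, 75 mm tall, bystander; origin under its centre.
- mug: Blue mug, 80 mm diameter, 95 mm tall, bystander; origin under its centre.
- wrench: Steel wrench, 200 mm long, lying, bystander; origin under its middle.
- screwdriver: Screwdriver, 200 mm long, lying, bystander; origin under its middle.
- hose_clamp: Steel hose clamp ring, 56 mm diameter, 12 mm high, lying, bystander; origin under its centre.
There are look-alikes about, which are no part of the job. Leave any pink or yellow look-alike of the crank alone.

How it is judged:
On the way, in this order (a step that is already met when the one before it is completed fails the run):
1. the crank sits fully down on the square shaft end (horizontal distance between crank and drive below 0.0035 m and z of crank in the frame of drive below 0.006 m and angle between crank's own z axis and vertical below 0.14 rad), for 0.2 s.
2. the crank, on the shaft, winds the vise: the jaw is driven more than half of its way (all of step 1 and value of joint jaw above 0.027 m).
3. the casing is squeezed between pad and fixed jaw (all of step 1 and contact force between fixed_jaw and casing above 25 N and value of joint jaw above 0.048 m), for 0.2 s.
At the end, for the whole second after the job is handed in: The crank is fully down on the shaft (origin within 3.5 mm of the axis and 6 mm of the collar, upright within 0.14 rad) and still; the casing stands upright (0.08 rad) on the bed, still, squeezed against the fixed jaw with more than 25 N (all of step 3 and linear speed of casing below 0.01 m/s and linear speed of crank below 0.02 m/s and angle between casing's own z axis and vertical below 0.08 rad and z of casing in the frame of fixed_jaw below 0.005 m); the robot touches nothing.
It fails at once if the casing is squeezed with more than 120 N and marked (contact force between fixed_jaw and casing above 120 N).
It fails at once if a bystander is moved by more than 30 mm (distance of any of jar, mug, wrench, screwdriver, hose_clamp from where it was at the start of the episode above 0.03 m).
It also fails if it takes over 72 s, if anything falls off the work surface, if the arm or the gripper's body presses on something with over 40 N, if the wrist force passes 120 N, or if a joint passes its speed limit or range.

## Working session

There is one attempt and no reset: what is moved stays moved. The work goes in short steps, Python scripts to look and compute and a tool call to move; the robot and the scene stay as the last step left them, time stands still between calls to the robot, and variables do not carry over. Pictures are saved under pics/ and viewed, at most 10 in all, crops included, and the job is handed in when it is done.

Besides the shell and the picture viewer there is one more tool, called after "Call:" as name(argument=value, ...) on one line, values as JSON. apply_moves: Moves the arm, as the interface text tells. Its arguments: {"type":"object","properties":{"plan":{"type":"array","items":{"type":"number"}},"hand":{"type":"number"},"squeeze":{"type":"number"}},"required":["plan"]}

```bash
mkdir -p pics; cat > h.py <<'E'
import numpy as np, cv2, pickle
from station import monitor, camera, ctrl
def grab(n,f):
    c=camera(n); pickle.dump(c,open(f'pics/{f}.pkl','wb')); cv2.imwrite(f'pics/{f}.png',c['image'][:,:,::-1]); return c
def cloud(c):
    z=c['range_z']; h,w=z.shape
    u,v=np.meshgrid(np.arange(w),np.arange(h))
    p=cv2.undistortPoints(np.stack([u,v],-1).reshape(-1,1,2).astype(np.float64),c['mtx'],c['distortion']).reshape(h,w,2)
    P=np.dstack([p[...,0]*z,p[...,1]*z,z])
    R=cv2.Rodrigues(np.array(c['rvec'],float))[0]
    W=(P-np.array(c['tvec']).ravel())@R
    W[z==0]=np.nan
    return W
E
python3 - <<'E'
from h import *
a=grab('top','top0'); b=grab('scene','scene0')
cv2.imwrite('pics/both0.png',cv2.resize(np.vstack([a['image'],b['image']])[:,:,::-1],(480,600)))
print(monitor.get_obs(), ctrl.tcp_to_grasp)
E
```

```text
{'time_s': 0.1, 'qpos': array([-1.36862418e+00,  3.00413634e-01,  1.52149142e+00, -3.71300272e-05,
        1.32071309e+00, -6.65976829e-02]), 'joint_vel': array([-0.00109957, -0.0016037 , -0.00124402,  0.00125859, -0.00178514,
        0.00170315]), 'tau': array([ 1.75032539e-03, -5.32638001e+01, -3.53281438e+01,  7.09602982e-02,
        2.34677747e-02, -6.29976080e-05]), 'ee_pos': array([ 0.14599306, -0.53003254,  0.20495579]), 'eef_rot': array([-3.14056705e+00, -3.23585729e-05,  2.68779022e-01]), 'force': array([-0.23726603, -0.49767339,  0.44371279]), 'moment': array([-0.01089516,  0.01348664,  0.04562932]), 'grip_force': 0.0, 'grip_width': 0.0936476502071063} -0.0188
```

View pics/top0.png

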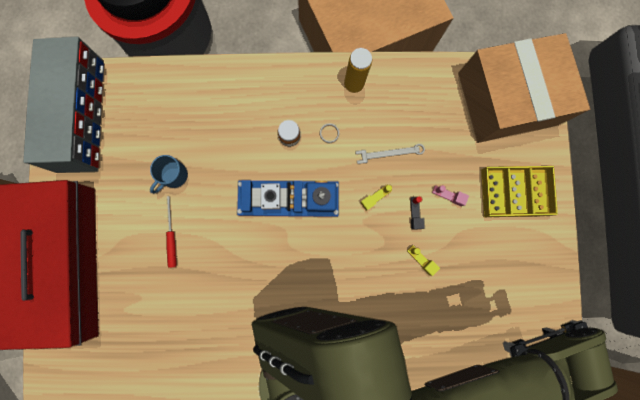

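The top view shows these possible cranks:
- dark bar with a red handle at (417,212)
- yellow at (376,197)
- yellow at (424,260)
- pink at (450,195)

I choose the dark one with the red handle. The vise's shaft is at about (321,197), with the jaws to its left. Next I take one close crop and measure.

```bash
python3 - <<'E'
from h import *
c=pickle.load(open('pics/top0.pkl','rb')); W=cloud(c); b=pickle.load(open('pics/scene0.pkl','rb'))
im=c['image'][:,:,::-1]
crop=im[170:235,230:480]
cv2.imwrite('pics/crop0.png',np.vstack([cv2.resize(crop,(780,203),interpolation=cv2.INTER_CUBIC),cv2.resize(b['image'][:,:,::-1],(624,390))if 0 else cv2.copyMakeBorder(cv2.resize(b['image'][:,:,::-1],(624,390)),0,0,0,156,cv2.BORDER_CONSTANT)]))
for p in [(321,197),(270,197),(240,197),(337,197),(417,200),(416,225),(376,197),(450,195)]: print(p,W[p[1],p[0]].round(3))
hsv=cv2.cvtColor(im,cv2.COLOR_BGR2HSV)
# blue vise
ok=(hsv[...,0]>100)&(hsv[...,0]<125)&(hsv[...,1]>120); ok[:, :225]=0; ok[:170]=0; ok[225:]=0; ok[:,350:]=0
P=W[ok]; P=P[~np.isnan(P[:,0])]; print('vise',cv2.minAreaRect((P[:,:2]*1000).astype(np.float32)),P[:,2].max())
m=np.zeros(ok.shape,bool); m[193:232,406:430]=1
m&=(W[...,2]>0.004)
P=W[m]; print('crank',cv2.minAreaRect((P[:,:2]*1000).astype(np.float32)))
h=m&(W[...,2]>0.03); ys,xs=np.where(h)
for y,x in zip(ys,xs): print(x,y,W[y,x].round(3),im[y,x],end=';')
print()
m=np.zeros(ok.shape,bool); m[180:215,300:340]=1; m&=W[...,2]>0.095; print('shaft',m.sum(),W[m].mean(0),W[m].max(0))
E
```

```text
(321, 197) [ 0.505 -0.054  0.099]
(270, 197) [0.509 0.081 0.078]
(240, 197) [0.511 0.162 0.071]
(337, 197) [ 0.513 -0.102  0.015]
(417, 200) [ 0.497 -0.318  0.055]
(416, 225) [ 0.43  -0.315  0.044]
(376, 197) [ 0.512 -0.212  0.011]
(450, 195) [ 0.514 -0.422  0.015]
vise ((512.9520874023438, 36.82991027832031), (277.9814453125, 96.33828735351562), 88.94833374023438) 0.08906553942121037
crank ((467.90087890625, -329.6624755859375), (66.0547866821289, 107.2661361694336), 87.89208221435547)
417 196 [ 0.508 -0.318  0.054] [ 89 127 163];418 196 [ 0.508 -0.32   0.058] [ 86 122 189];419 196 [ 0.508 -0.322  0.061] [ 78 110 191];420 196 [ 0.508 -0.326  0.056] [ 89 128 187];415 197 [ 0.507 -0.316  0.039] [38 49 73];416 197 [ 0.506 -0.316  0.054] [ 36  47 110];417 197 [ 0.505 -0.317  0.062] [ 42  51 169];418 197 [ 0.505 -0.32   0.057] [ 41  50 191];419 197 [ 0.505 -0.322  0.061] [ 38  46 192];420 197 [ 0.505 -0.325  0.061] [ 45  60 186];421 197 [ 0.505 -0.329  0.054] [ 74 105 177];414 198 [ 0.505 -0.315  0.033] [16 18 53];415 198 [ 0.504 -0.314  0.049] [ 8 12 68];416 198 [ 0.503 -0.315  0.056] [
[... 6397 characters left out ...]
9  0.04 ] [74 72 72];422 227 [ 0.424 -0.333  0.036] [73 70 71];423 227 [ 0.424 -0.335  0.039] [75 75 75];424 227 [ 0.424 -0.338  0.037] [ 92 113 121];414 228 [ 0.422 -0.308  0.046] [59 59 60];415 228 [ 0.422 -0.313  0.04 ] [76 75 75];416 228 [ 0.422 -0.315  0.042] [75 74 74];417 228 [ 0.422 -0.318  0.04 ] [68 68 69];418 228 [ 0.422 -0.322  0.037] [69 71 73];419 228 [ 0.421 -0.323  0.043] [67 69 72];420 228 [ 0.422 -0.327  0.038] [67 68 71];421 228 [ 0.421 -0.329  0.042] [68 71 75];422 228 [ 0.421 -0.332  0.041] [69 75 80];423 228 [ 0.421 -0.334  0.042] [71 82 88];424 228 [ 0.421 -0.338  0.037] [ 92 118 130];
shaft 32 [ 0.5107851  -0.05458922  0.10796312] [ 0.52012661 -0.04656446  0.11452372]
```

View pics/crop0.png

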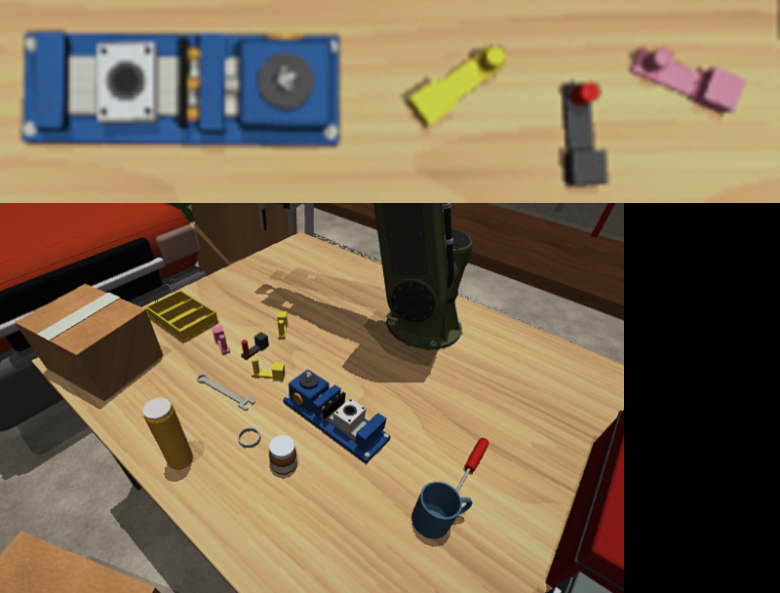

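```bash
cat >> h.py <<'E'
from scipy.spatial.transform import Rotation as Ro
def shift(o,target,yaw):
    R=Ro.from_euler('xyz',o['eef_rot']).as_matrix()
    d=R.T@(np.array(target)-o['ee_pos'])*1000
    s=o['eef_rot'][2]-yaw   # + spin lowers yaw
    return d.round(1),round(s,3)
E
python3 - <<'E'
from h import *
c=camera('wrist'); o=monitor.get_obs()
Rc=cv2.Rodrigues(np.array(c['rvec'],float))[0]; t=np.array(c['tvec']).ravel()
R=Ro.from_euler('xyz',o['eef_rot']).as_matrix()
print('cam pos in tool',R.T@(-Rc.T@t-o['ee_pos']),'axes in tool (cols cam x y z)\n',(R.T@Rc.T).round(3)); print(c['mtx'])
print(shift(o,[0.5,-0.06,0.27],np.pi))
E
```

```text
cam pos in tool [ 0.06890979 -0.0004788  -0.17920505] axes in tool (cols cam x y z)
 [[ 0.    -0.972 -0.236]
 [ 1.     0.    -0.001]
 [ 0.001 -0.236  0.972]]
[[346.75793042   0.         322.10702585]
 [  0.         346.75793042 200.19831145]
 [  0.           0.           1.        ]]
(array([ 466.1, -359.2,  -64.6]), np.float64(-2.873))
```

Call:
apply_moves(plan=[36.7, -27.8, -0.4, 0, 36.7, -27.8, -0.4, 0, 36.7, -27.8, -0.4, 0, 36.7, -27.8, -0.4, 0, 36.7, -27.8, -0.4, 0, 36.7, -27.8, -0.4, 0, 36.7, -27.8, -0.4, 0, 36.7, -27.8, -0.4, 0, 36.7, -27.8, -0.4, 0, 36.7, -27.8, -0.4, 0, 36.7, -27.8, -0.4, 0, 36.7, -27.8, -0.4, 0, 36.7, -27.8, -0.4, 0, 0, 0, 0, 0, 0, 0, 0, 0])

```text
time_s: 1.65
ee_pos: [0.51, -0.0545, 0.2101]
eef_rot: [-3.141, 0.001, 0.271]
force: [-0.4, -1.2, -0.1]
grip_width: 0.0937
grip_force: 0.0
```

```bash
python3 - <<'E'
from h import *
c=grab('wrist','w1'); W=cloud(c); o=monitor.get_obs(); print(o['ee_pos'],o['eef_rot'],o['qpos'])
m=W[...,2]>0.102; ys,xs=np.where(m); print(m.sum(),xs.min(),xs.max(),ys.min(),ys.max())
P=W[m]; print(np.median(P,0))
cx,cy=int(np.median(xs)),int(np.median(ys)); print(cx,cy)
r=45; cr=c['image'][max(cy-r,0):cy+r,max(0,cx-60):cx+60,::-1]
cv2.imwrite('pics/w1c.png',cv2.resize(cr,(800,600),interpolation=cv2.INTER_CUBIC))
E
```

```text
[ 0.50969752 -0.05530231  0.21033794] [-3.14138318e+00  7.38116789e-04  2.69181679e-01] [-1.79457016e-01  2.13155878e-01  1.61825154e+00 -1.35971921e-04
  1.31094117e+00  1.12219270e+00]
66429 0 639 187 399
[ 0.53092369 -0.04873863  0.32489161]
326 326
```

View pics/w1c.png

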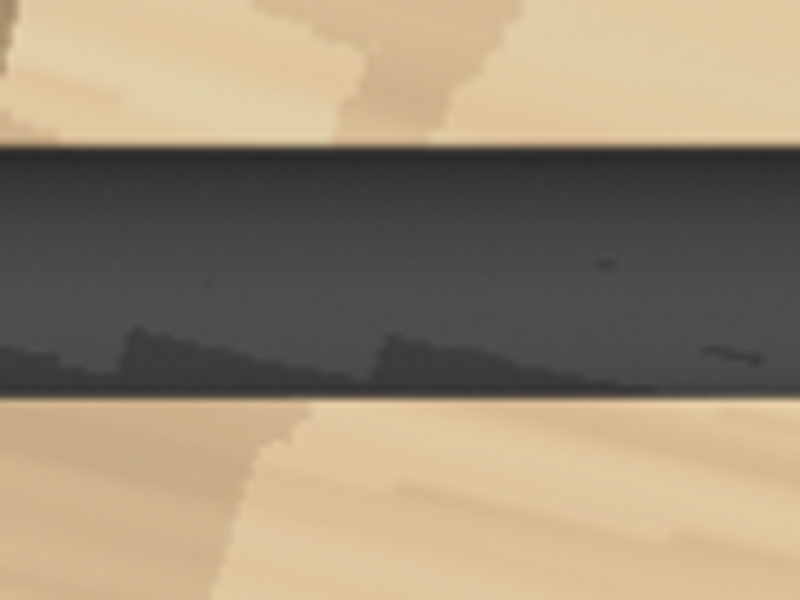

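That crop shows only the gripper's own body. I'll crop around the projected shaft instead.

```bash
python3 - <<'E'
from h import *
c=pickle.load(open('pics/w1.pkl','rb')); W=cloud(c)
p,_=cv2.projectPoints(np.array([[0.51,-0.055,0.11]]),c['rvec'],c['tvec'],c['mtx'],c['distortion']); cx,cy=p.ravel().round().astype(int); print(cx,cy)
x0,y0=cx-60,max(cy-45,0)
cr=c['image'][y0:y0+90,x0:x0+120,::-1]; print(x0,y0)
cv2.imwrite('pics/w1d.png',cv2.resize(cr,(800,600),interpolation=cv2.INTER_CUBIC))
m=(W[...,2]>0.1)&(W[...,2]<0.12)&(np.hypot(W[...,0]-.51,W[...,1]+.055)<.03)
ys,xs=np.where(m); print(m.sum(),xs.min(),xs.max(),ys.min(),ys.max(),W[m].mean(0))
m=(abs(W[...,2]-.086)<.004)&(np.hypot(W[...,0]-.51,W[...,1]+.055)<.035)
print('collar',cv2.minEnclosingCircle((W[m][:,:2]*1000).astype(np.float32)),np.median(W[m][:,2]))
E
```

```text
324 202
264 157
292 312 335 186 209 [ 0.51247751 -0.05410011  0.10772235]
collar ((511.2912902832031, -54.64021682739258), 24.08784294128418) 0.0860042858679383
```

View pics/w1d.png

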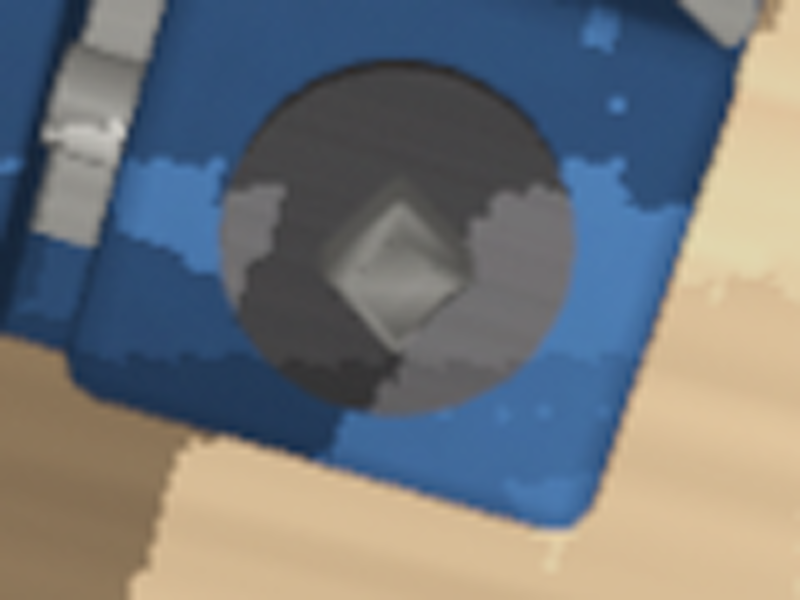

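The square's diagonals lie along the image axes, so its sides are at a world yaw of about -0.52 + k·π/2. The collar centre is at (0.511, -0.0545). Next I go over the crank.

Call:
apply_moves(plan=[-20.4, 34.1, 5.7, 0, -20.4, 34.1, 5.7, 0, -20.4, 34.1, 5.7, 0, -20.4, 34.1, 5.7, 0, -20.4, 34.1, 5.7, 0, -20.4, 34.1, 5.7, 0, -20.4, 34.1, 5.7, 0], hand=0.3)

```text
time_s: 2.4
ee_pos: [0.4338, -0.3256, 0.1708]
eef_rot: [3.141, -0.0, 0.267]
force: [0.4, -0.6, -0.2]
grip_width: 0.0611
grip_force: 0.0
```

Call:
apply_moves(plan=[0, 0, 0, -0.144, 0, 0, 0, -0.144, 0, 0, 0, -0.144, 0, 0, 0, -0.144, 0, 0, 0, -0.144, 0, 0, 0, -0.144, 0, 0, 0, -0.144, 0, 0, 0, -0.144, 0, 0, 0, -0.144, 0, 0, 0, -0.144, 0, 0, 0, -0.144, 0, 0, 0, -0.144, 0, 0, 0, -0.144, 0, 0, 0, -0.144, 0, 0, 0, -0.144, 0, 0, 0, -0.144, 0, 0, 0, -0.144, 0, 0, 0, -0.144, 0, 0, 0, -0.144, 0, 0, 0, -0.144])

```text
time_s: 4.4
ee_pos: [0.4345, -0.3241, 0.1709]
eef_rot: [-3.141, -0.0, -3.13]
force: [0.7, -0.1, -0.6]
grip_width: 0.0615
grip_force: 0.0
```

```bash
python3 - <<'E'
from h import *
c=grab('wrist','w2'); W=cloud(c); o=monitor.get_obs(); print(o['ee_pos'],o['eef_rot'],o['qpos'])
g=(W[...,2]>0.035)&(W[...,2]<0.047)&(np.hypot(W[...,0]-.4355,W[...,1]+.3235)<.035)
P=(W[g][:,:2]*1000).astype(np.float32); print('hub top',g.sum(),cv2.minAreaRect(P),np.median(P,0))
h=(W[...,2]>0.052)&(W[...,2]<0.068)&(np.hypot(W[...,0]-.50,W[...,1]+.3235)<.03)
P=(W[h][:,:2]*1000).astype(np.float32); print('handle top',h.sum(),cv2.minEnclosingCircle(P) if len(P) else 0,np.median(P,0))
b=(W[...,2]>0.006)&(W[...,2]<0.014)&(W[...,0]>.45)&(W[...,0]<.52)&(abs(W[...,1]+.3235)<.03)
P=(W[b][:,:2]*1000).astype(np.float32); print('bar',b.sum(),cv2.minAreaRect(P) if len(P) else 0)
cv2.imwrite('pics/w2v.png',c['image'][:,:,::-1])
E
```

```text
[ 0.43452986 -0.3240558   0.1708829 ] [-3.14149803e+00 -8.71812519e-05 -3.12116728e+00] [-7.08290489e-01  3.12815762e-01  1.58698990e+00 -1.35942071e-04
  1.24178902e+00 -2.29946827e+00]
hub top 1079 ((435.82891845703125, -321.4540100097656), (30.745861053466797, 29.700092315673828), 1.0793519020080566) [ 435.4051  -321.41974]
handle top 314 ((500.4051208496094, -320.1528625488281), 8.943368911743164) [ 498.6548  -319.88654]
bar 850 ((485.4775390625, -320.63189697265625), (53.777862548828125, 23.189790725708008), 0.821614146232605)
```

View pics/w2v.png

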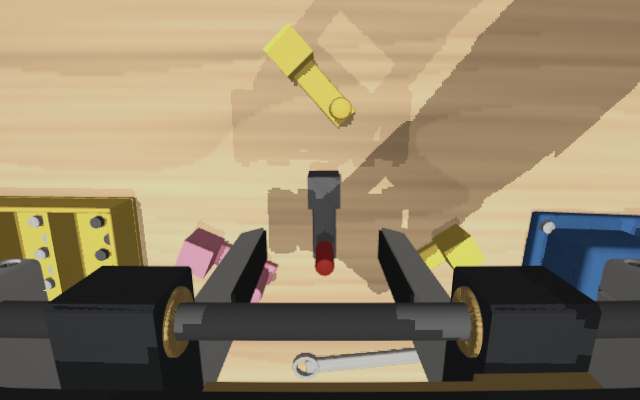

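The crank lies between the open fingers, with the hub at (323,190) and the red handle at (325,262). Its yaw is about 0.02, so it lines up with the tool. I go down, grip and lift.

Call:
apply_moves(plan=[-1, 2.5, 40, 0, 0, 0, 40, 0, 0, 0, 40, 0, 0, 0, 25, 0, 0, 0, 15.5, 0, 0, 0, 0, 0])

```text
time_s: 5.05
ee_pos: [0.435, -0.3206, 0.0085]
eef_rot: [3.139, -0.003, -3.138]
force: [-1.1, -1.0, 0.5]
grip_width: 0.0614
grip_force: 0.0
```

Call:
apply_moves(plan=[0, 0, 0, 0, 0, 0, 0, 0, 0, 0, 0, 0, 0, 0, 0, 0, 0, 0, 0, 0], hand=-1, squeeze=35)

```text
time_s: 5.55
ee_pos: [0.437, -0.3211, 0.011]
eef_rot: [-3.141, 0.001, -3.134]
force: [-2.4, -0.7, 5.1]
grip_width: 0.0296
grip_force: 35.0
```

Call:
apply_moves(plan=[0, 0, -20, 0, 0, 0, -40, 0, 0, 0, -40, 0, 0, 0, -40, 0, 0, 0, 0, 0, 0, 0, 0, 0])

```text
time_s: 6.15
ee_pos: [0.4365, -0.3204, 0.1497]
eef_rot: [3.141, -0.0, -3.134]
force: [-0.4, -0.7, -5.5]
grip_width: 0.0295
grip_force: 35.0
```

```bash
python3 - <<'E'
from h import *
o=monitor.get_obs(); print(o['ee_pos'],o['eef_rot'],o['grip_width'],o['force'])
c=grab('wrist','w3'); W=cloud(c)
R=Ro.from_euler('xyz',o['eef_rot']).as_matrix(); T=(W-o['ee_pos'])@R
d=np.hypot(T[...,0],T[...,1])
for n,m in [('hub',(d<.025)&(abs(T[...,2]+.03)<.008)),('handle',(np.hypot(T[...,0]+.065,T[...,1])<.02)&(abs(T[...,2]+.05)<.008))]:
    P=(T[m]*1000).astype(np.float32); print(n,len(P),np.median(P,0) if len(P) else 0,cv2.minAreaRect(P[:,:2].copy()) if len(P) else 0)
print('to above shaft',shift(o,[.511,-.0545,.145],2.615))
E
```

```text
[ 0.43650851 -0.32040107  0.14973094] [ 3.14137951e+00 -1.91979887e-04 -3.13441562e+00] 0.029497102099535683 [-0.37426813 -0.73938782 -5.52668556]
hub 4772 [  4.5357533    0.75489366 -29.119411  ] ((1.0369577407836914, -0.042205810546875), (31.393526077270508, 46.74781799316406), 0.3934732973575592)
handle 0 0 0
to above shaft (array([-76.4, 265.4,   4.8]), np.float64(-5.749))
```

Call:
apply_moves(plan=[-11.1, 37.8, 0, 0, -11.1, 37.8, 0, 0, -11.1, 37.8, 0, 0, -11.1, 37.8, 0, 0, -11.1, 37.8, 0, 0, -11.1, 37.8, 0, 0, -11.1, 37.8, 0, 0, 0, 0, 0, 0.1335, 0, 0, 0, 0.1335, 0, 0, 0, 0.1335, 0, 0, 0, 0.1335, 0, 0, 0, 0, 0, 0, 0, 0, 0, 0, 0, 0])

```text
time_s: 7.6
ee_pos: [0.5122, -0.0555, 0.1495]
eef_rot: [-3.141, -0.001, 2.618]
force: [0.0, 0.4, -3.2]
grip_width: 0.0295
grip_force: 35.0
```

```bash
python3 - <<'E'
from h import *
o=monitor.get_obs(); print(o['ee_pos'],o['eef_rot'],o['force'],o['moment'],o['qpos'])
c=pickle.load(open('pics/w3.pkl','rb')); W=cloud(c)
R=Ro.from_euler('xyz',[3.14138,-.0002,-3.1344]).as_matrix(); T=(W-np.array([.4365,-.3204,.1497]))@R
m=(abs(T[...,1])<.012)&(abs(T[...,2]+.0295)<.005)&(abs(T[...,0])<.03); print(np.percentile(T[m][:,0],[1,5,50,95,99]),np.median(T[m][:,2]))
print(shift(o,[.512,-.055,.125],2.615))
E
```

```text
[ 0.51221859 -0.0554629   0.14947612] [-3.14117108e+00 -1.30926958e-03  2.61780996e+00] [ 0.04911514  0.41905185 -3.19775805] [ 0.04720976 -0.09486446 -0.00879787] [-1.78982164e-01  2.78138351e-01  1.68522855e+00  4.95279348e-05
  1.17960046e+00 -1.22601499e+00]
[-0.01357065 -0.01227213  0.00239825  0.01595172  0.01634726] -0.02913072888071786
(array([ 0.4,  0.3, 24.5]), np.float64(0.003))
```

Call:
apply_moves(plan=[0, 0, 15, 0, 0, 0, 10, 0, 0, 0, 4, 0, 0, 0, 3, 0, 0, 0, 2, 0, 0, 0, 2, 0, 0, 0, 0, 0])

```text
time_s: 8.3
ee_pos: [0.5125, -0.0555, 0.1142]
eef_rot: [3.142, -0.0, 2.615]
force: [-0.6, -0.1, -4.6]
grip_width: 0.0293
grip_force: 35.0
```

Call:
apply_moves(plan=[0, 0, 2, 0, 0, 0, 2, 0, 0, 0, 2, 0, 0, 0, 0, 0])

```text
time_s: 8.7
ee_pos: [0.5124, -0.0555, 0.1079]
eef_rot: [-3.141, -0.0, 2.615]
force: [0.2, -0.6, -3.5]
grip_width: 0.0299
grip_force: 35.0
```

Past the taper with no contact force, so I seat it fully.

Call:
apply_moves(plan=[0, 0, 3, 0, 0, 0, 3, 0, 0, 0, 2, 0, 0, 0, 1.5, 0, 0, 0, 1, 0, 0, 0, 1, 0, 0, 0, 0, 0, 0, 0, 0, 0])

```text
time_s: 9.5
ee_pos: [0.5126, -0.0555, 0.097]
eef_rot: [3.141, 0.0, 2.615]
force: [-1.0, 0.1, -1.1]
grip_width: 0.0301
grip_force: 35.0
```

Call:
apply_moves(plan=[0, 0, 0.5, 0, 0, 0, 0, 0, 0, 0, 0, 0, 0, -0.2, 0, 0.13, 0, -0.2, 0, 0.13, 0, -0.2, 0, 0.13, 0, -0.2, 0, 0.13, 0, -0.2, 0, 0.13, 0, -0.2, 0, 0.13])

```text
time_s: 10.4
ee_pos: [0.5115, -0.0569, 0.0969]
eef_rot: [-3.141, 0.001, 1.83]
force: [-6.9, -5.0, 7.8]
grip_width: 0.0296
grip_force: 35.0
```

```bash
python3 - <<'E'
from h import *
o=monitor.get_obs(); print(o['ee_pos'],o['eef_rot'],o['force'],o['moment'],o['qpos'],o['grip_width'])
E
```

```text
[ 0.51148537 -0.05691677  0.09691684] [-3.14106620e+00  1.18584236e-03  1.82988704e+00] [-6.9260283  -5.00857485  7.84720718] [-0.80259009  1.34214108  0.32030032] [-1.81315084e-01  3.41813420e-01  1.73669956e+00 -1.48438443e-03
  1.06305083e+00 -4.39683787e-01] 0.02956846023029723
```

Call:
apply_moves(plan=[0, -0.2, 0, 0.14, 0, -0.2, 0, 0.14, 0, -0.2, 0, 0.14, 0, -0.2, 0, 0.14, 0, -0.2, 0, 0.14, 0, -0.2, 0, 0.14, 0, -0.2, 0, 0.14, 0, -0.2, 0, 0.14, 0, -0.2, 0, 0.14, 0, -0.2, 0, 0.14, 0, -0.2, 0, 0.14, 0, -0.2, 0, 0.14, 0, -0.2, 0, 0.14, 0, -0.2, 0, 0.14, 0, -0.2, 0, 0.14, 0, -0.2, 0, 0.14, 0, -0.2, 0, 0.14, 0, -0.2, 0, 0.14, 0, -0.2, 0, 0.14, 0, -0.2, 0, 0.14])

```text
time_s: 12.4
ee_pos: [0.5099, -0.0537, 0.0969]
eef_rot: [3.141, 0.0, -0.971]
force: [-9.1, 1.1, 9.1]
grip_width: 0.0296
grip_force: 35.0
```

```bash
python3 - <<'E'
from h import *
o=monitor.get_obs(); print(o['ee_pos'],o['eef_rot'],o['force'],o['moment'],o['qpos'],o['grip_width'])
c=grab('top','t2'); cv2.imwrite('pics/t2c.png',cv2.resize(c['image'][165:230,225:355,::-1],(780,390),interpolation=cv2.INTER_CUBIC))
E
```

```text
[ 0.50990178 -0.05371357  0.0969304 ] [ 3.14093924e+00  4.69588414e-04 -9.70511816e-01] [-9.0916643   1.06349479  9.14980697] [0.42950083 1.66072885 0.2448224 ] [-1.76333169e-01  3.38323823e-01  1.74148309e+00 -1.40800618e-04
  1.06258094e+00  2.36504339e+00] 0.02961162338128363
```

View pics/t2c.png

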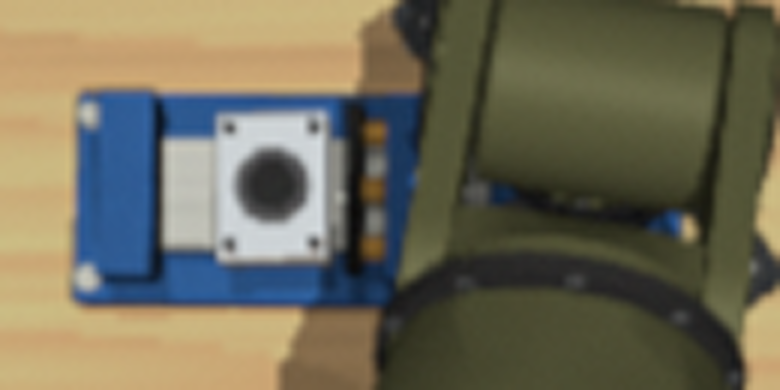

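Clear view: the pad has advanced close to the casing, whose left face is at crop (218,185). Now I regrip by opening, lifting slightly and turning back three quarters.

Call:
apply_moves(plan=[0, 0, 0, 0, 0, 0, 0, 0, 0, 0, 0, 0, 1.5, 0, -9, 0, 0, 0, 0, -0.147, 0, 0, 0, -0.147, 0, 0, 0, -0.147, 0, 0, 0, -0.147, 0, 0, 0, -0.147, 0, 0, 0, -0.147, 0, 0, 0, -0.147, 0, 0, 0, -0.147, 0, 0, 0, -0.147, 0, 0, 0, -0.147, 0, 0, 0, -0.147, 0, 0, 0, -0.147, 0, 0, 0, -0.147, 0, 0, 0, -0.147, 0, 0, 0, -0.147, 0, 0, 0, -0.147], hand=0.1)

```text
time_s: 14.45
ee_pos: [0.5115, -0.0552, 0.1059]
eef_rot: [3.141, -0.0, 1.393]
force: [-0.4, 0.1, 1.2]
grip_width: 0.0517
grip_force: 0.0
```

Call:
apply_moves(plan=[0, 0, 0, -0.147, 0, 0, 0, -0.147, 0, 0, 0, -0.147, 0, 0, 0, -0.147, 0, 0, 0, -0.147, 0, 0, 0, -0.147, 0, 0, 0, -0.147, 0, 0, 0, -0.147, 0, 0, 0, -0.147, 0, 0, 0, -0.147, 0, 0, 0, -0.147, 0, 0, 0, -0.147, 0, 0, 0, -0.147, 0, 0, 0, -0.147, 0, 0, 0, -0.147, 0, 0, 0, -0.147, 0, 0, 0, 0, 0, 0, 0, 0])

```text
time_s: 16.25
ee_pos: [0.5113, -0.0551, 0.1056]
eef_rot: [-3.141, 0.0, -2.549]
force: [0.6, 0.6, 0.5]
grip_width: 0.052
grip_force: 0.0
```

```bash
python3 - <<'E'
from h import *
o=monitor.get_obs(); print(o['ee_pos'],o['eef_rot'],o['force'],o['moment'],o['qpos'],o['grip_width'])
c=grab('wrist','w4'); W=cloud(c)
g=(W[...,2]>0.121)&(W[...,2]<0.131)&(np.hypot(W[...,0]-.511,W[...,1]+.0545)<.024)
P=(W[g]*1000).astype(np.float32); print('hub top',g.sum(),cv2.minAreaRect(P[:,:2].copy()),np.median(P,0))
h=(W[...,2]>0.138)&(W[...,2]<0.152)&(np.hypot(W[...,0]-.511,W[...,1]+.0545)<.08)&(np.hypot(W[...,0]-.511,W[...,1]+.0545)>.05)
P=(W[h]*1000).astype(np.float32); print('handle',h.sum(),np.median(P,0) if len(P) else 0)
cv2.imwrite('pics/w4v.png',c['image'][:,:,::-1])
E
```

```text
[ 0.51134184 -0.05511872  0.10563085] [-3.14128540e+00  3.30579981e-04 -2.54878388e+00] [0.60956307 0.55532953 0.48816363] [ 0.12269407 -0.17688239 -0.00234325] [-1.78607441e-01  3.29043342e-01  1.73091232e+00  1.15434111e-05
  1.08118579e+00 -2.34221791e+00] 0.051961012192696235
hub top 3674 ((511.4142150878906, -54.127315521240234), (31.249221801757812, 30.094364166259766), 34.520362854003906) [510.48703 -54.71441 126.11421]
handle 516 [469.92694    -6.6555443 144.30112  ]
```

View pics/w4v.png

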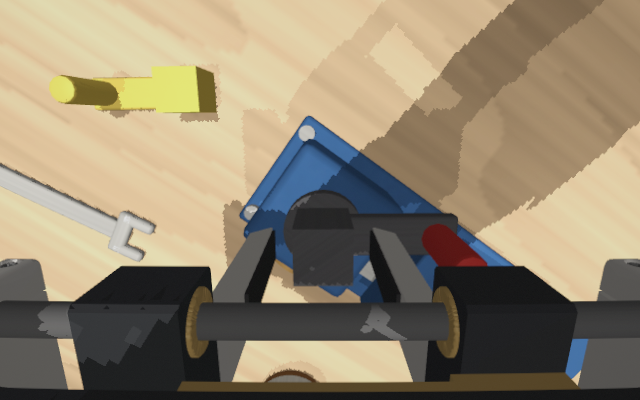

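The crank is seated flat, with its hub top at 126 mm. The hub is between the fingers at about (322,250), and one finger sits between the hub and the red handle. I grip lower and keep winding.

Call:
apply_moves(plan=[0, 0, 5, 0, 0, 0, 0, 0, 0, 0, 0, 0, 0, 0, 0, 0], hand=-1)

```text
time_s: 16.7
ee_pos: [0.511, -0.055, 0.1001]
eef_rot: [3.141, -0.0, -2.545]
force: [0.2, -0.1, -1.8]
grip_width: 0.03
grip_force: 35.0
```

Call:
apply_moves(plan=[0, 0, 0, 0.147, 0, 0, 0, 0.147, 0, 0, 0, 0.147, 0, 0, 0, 0.147, 0, 0, 0, 0.147, 0, 0, 0, 0.147, 0, 0, 0, 0.147, 0, 0, 0, 0.147, 0, 0, 0, 0.147, 0, 0, 0, 0.147, 0, 0, 0, 0.147, 0, 0, 0, 0.147, 0, 0, 0, 0.147, 0, 0, 0, 0.147, 0, 0, 0, 0.147, 0, 0, 0, 0.147])

```text
time_s: 18.3
ee_pos: [0.5109, -0.0553, 0.1001]
eef_rot: [-3.141, 0.001, 1.381]
force: [-2.3, -2.3, -1.8]
grip_width: 0.0295
grip_force: 35.0
```

Call:
apply_moves(plan=[0, 0, 0, 0.147, 0, 0, 0, 0.147, 0, 0, 0, 0.147, 0, 0, 0, 0.147, 0, 0, 0, 0.147, 0, 0, 0, 0.147, 0, 0, 0, 0.147, 0, 0, 0, 0.147, 0, 0, 0, 0.147, 0, 0, 0, 0.147, 0, 0, 0, 0.147, 0, 0, 0, 0.147, 0, 0, 0, 0.147, 0, 0, 0, 0.147, 0, 0, 0, 0.147, 0, 0, 0, 0.147])

```text
time_s: 19.9
ee_pos: [0.5107, -0.055, 0.1001]
eef_rot: [3.141, 0.001, -0.971]
force: [-2.6, -0.1, -0.5]
grip_width: 0.0297
grip_force: 35.0
```

```bash
cat > j.py <<'E'
from h import *
# distances along vise x (~+y world) of pad / casing features at z~0.076, v axis through (.511,-.0545) and heading u
def prof(c):
    W=cloud(c); im=c['image'].astype(int)
    out=[]
    for y0 in (.497,.525):
        m=(abs(W[...,0]-y0)<.004)&(W[...,1]>-.02)&(W[...,1]<.2)&(W[...,2]>.02)
        P=W[m]; C=im[m]; i=np.argsort(P[:,1]); out.append([(int(P[k,1]*1000),int(P[k,2]*1000),tuple(C[k].tolist())) for k in i[::1]])
    return out
E
python3 - <<'E'
from j import *
o=monitor.get_obs(); print(o['ee_pos'],o['eef_rot'],o['force'],o['moment'],o['qpos'],o['grip_width'])
a=pickle.load(open('pics/top0.pkl','rb')); c=grab('top','t3')
f=lambda im:cv2.resize(im[172:222,230:350,::-1],(720,300),interpolation=cv2.INTER_CUBIC)
cv2.imwrite('pics/cmp.png',np.vstack([f(a['image']),f(c['image'])]))
E
```

```text
[ 0.51073537 -0.05503104  0.10007211] [ 3.14065640e+00  6.71397749e-04 -9.71271514e-01] [-2.64516845 -0.08456159 -0.54195988] [0.1244513 0.3226104 0.2578621] [-1.78549410e-01  3.36169568e-01  1.73600094e+00 -2.03941478e-04
  1.07056028e+00  2.36361603e+00] 0.02972211552823212
```

View pics/cmp.png

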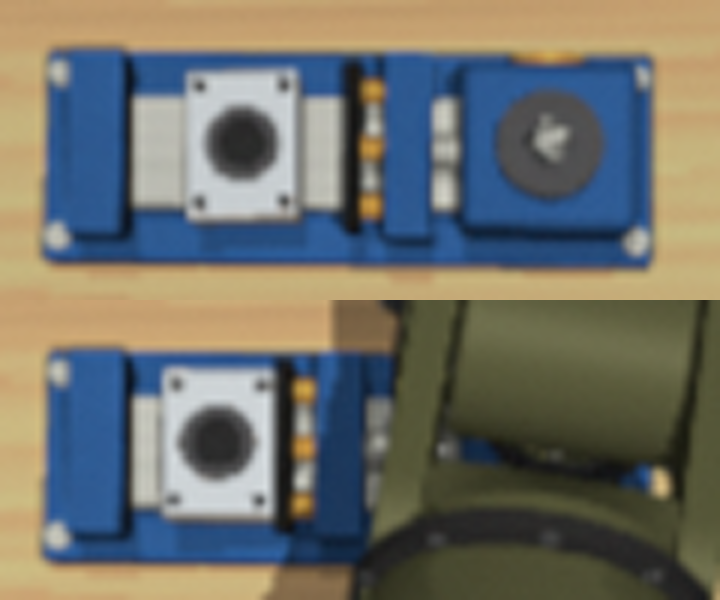

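The pad has moved about 31 mm. It is now pushing the casing, which still has about 16 mm to go to the fixed jaw (face at crop x=126, casing at 163). I regrip again.

Call:
apply_moves(plan=[0, 0, 0, 0, 0, 0, 0, 0, 0, 0, 0, 0, 0, 0, -5, 0, 0, 0, 0, -0.147, 0, 0, 0, -0.147, 0, 0, 0, -0.147, 0, 0, 0, -0.147, 0, 0, 0, -0.147, 0, 0, 0, -0.147, 0, 0, 0, -0.147, 0, 0, 0, -0.147, 0, 0, 0, -0.147, 0, 0, 0, -0.147, 0, 0, 0, -0.147, 0, 0, 0, -0.147, 0, 0, 0, -0.147, 0, 0, 0, -0.147, 0, 0, 0, -0.147, 0, 0, 0, -0.147], hand=0.1)

```text
time_s: 21.95
ee_pos: [0.5113, -0.0551, 0.1057]
eef_rot: [3.141, -0.0, 1.394]
force: [0.0, -1.0, -0.2]
grip_width: 0.0517
grip_force: 0.0
```

Call:
apply_moves(plan=[0, 0, 0, -0.147, 0, 0, 0, -0.147, 0, 0, 0, -0.147, 0, 0, 0, -0.147, 0, 0, 0, -0.147, 0, 0, 0, -0.147, 0, 0, 0, -0.147, 0, 0, 0, -0.147, 0, 0, 0, -0.147, 0, 0, 0, -0.147, 0, 0, 0, -0.147, 0, 0, 0, -0.147, 0, 0, 0, -0.147, 0, 0, 0, -0.147, 0, 0, 0, -0.147, 0, 0, 0, -0.147, 0, 0, 0, 0, 0, 0, 5, 0])

```text
time_s: 23.75
ee_pos: [0.5116, -0.0551, 0.1008]
eef_rot: [-3.141, 0.001, -2.548]
force: [0.2, -0.1, 0.5]
grip_width: 0.0518
grip_force: 0.0
```

Call:
apply_moves(plan=[0, 0, 0, 0, 0, 0, 0, 0, 0, 0, 0, 0, 0, 0, 0, 0], hand=-1)

```text
time_s: 24.15
ee_pos: [0.5111, -0.055, 0.1003]
eef_rot: [3.141, 0.0, -2.545]
force: [0.4, 1.2, 0.1]
grip_width: 0.0296
grip_force: 35.0
```

Call:
apply_moves(plan=[0, 0, 0, 0.147, 0, 0, 0, 0.147, 0, 0, 0, 0.147, 0, 0, 0, 0.147, 0, 0, 0, 0.147, 0, 0, 0, 0.147, 0, 0, 0, 0.147, 0, 0, 0, 0.147, 0, 0, 0, 0.147, 0, 0, 0, 0.147, 0, 0, 0, 0.147, 0, 0, 0, 0.147, 0, 0, 0, 0.147, 0, 0, 0, 0.147, 0, 0, 0, 0.147, 0, 0, 0, 0.147, 0, 0, 0, 0.147, 0, 0, 0, 0.147])

```text
time_s: 25.95
ee_pos: [0.5108, -0.0554, 0.1003]
eef_rot: [-3.141, 0.001, 1.087]
force: [-4.0, -2.6, 3.2]
grip_width: 0.0294
grip_force: 35.0
```

```bash
python3 - <<'E'
from h import *
o=monitor.get_obs(); print(o['ee_pos'],o['eef_rot'],o['force'],o['moment'],o['qpos'],o['grip_width'])
E
```

```text
[ 0.51076134 -0.05542085  0.10029969] [-3.14104914e+00  1.11293190e-03  1.08669865e+00] [-4.03904119 -2.6137493   3.21985813] [-0.53003167  0.72462139  0.28112324] [-1.78909150e-01  3.35869137e-01  1.73580372e+00 -1.02349701e-03
  1.07077282e+00  3.05679922e-01] 0.029417877238106037
```

Call:
apply_moves(plan=[0, 0, 0, 0.12, 0, 0, 0, 0.12, 0, 0, 0, 0.12, 0, 0, 0, 0.12, 0, 0, 0, 0.12, 0, 0, 0, 0.12, 0, 0, 0, 0.12, 0, 0, 0, 0.12, 0, 0, 0, 0.12, 0, 0, 0, 0.12])

```text
time_s: 26.95
ee_pos: [0.5106, -0.0551, 0.1003]
eef_rot: [3.141, 0.001, -0.112]
force: [-4.4, -0.6, 3.2]
grip_width: 0.03
grip_force: 35.0
```

```bash
cat > g.py <<'E'
from h import *
import sys
o=monitor.get_obs(); print(o['eef_rot'][2],o['force'],o['moment'],o['qpos'][5],o['tau'][5])
c=grab('top',sys.argv[1]); im=c['image']
# intensity along casing/fixed-jaw rows, columns
for n in ('top0',sys.argv[1]):
    im=pickle.load(open(f'pics/{n}.pkl','rb'))['image'].astype(int)
    print(n,[tuple(im[189:206,x].mean(0).astype(int)) for x in range(246,300,1)] if 0 else im[189:206,245:302,0].mean(0).astype(int))
E
python3 g.py t4
```

```text
-0.1121105041366226 [-4.44349596 -0.61189572  3.17346763] [-0.03009478  0.87315609  0.27464916] 1.5045240640276054 -2.1883483976125717
top0 [ 45  46  46  46  43  26  49 149 185 185 184 184 184 185 184 168 182 192
 187 173 146 125 110  98  94  94  94 101 115 131 151 178 188 193 139 136
 176 187 187 188 187 143  73  28  37 104 153 152 106  59  44  44  45  45
  44  41  56]
t4 [ 47  47  47  47  42  51 144 191 194 185 160 136 118 106  98  95  97 101
 110 125 145 169 189 198 179 109  38  28  76 150 168 119  61  45  46  46
  41  31  27  25  50  68  73  68  65  56  51  50  54  66  80  86  87  87
  87  82  76]
```

Call:
apply_moves(plan=[0, 0, 0, 0.1, 0, 0, 0, 0.1, 0, 0, 0, 0.1])

```text
time_s: 27.3
ee_pos: [0.5106, -0.0551, 0.1003]
eef_rot: [3.141, 0.001, -0.411]
force: [-4.8, -0.4, 2.8]
grip_width: 0.0292
grip_force: 35.0
```

```bash
python3 g.py t5
```

```text
-0.41113976186630175 [-4.76559931 -0.36865167  2.7937565 ] [0.09394779 0.87747024 0.36604136] 1.8035446526623233 -1.7814871296286583
top0 [ 45  46  46  46  43  26  49 149 185 185 184 184 184 185 184 168 182 192
 187 173 146 125 110  98  94  94  94 101 115 131 151 178 188 193 139 136
 176 187 187 188 187 143  73  28  37 104 153 152 106  59  44  44  45  45
  44  41  56]
t5 [ 47  47  47  47  42  62 161 196 190 173 149 129 110 101  96  95  98 104
 115 134 154 181 194 201 140  53  26  36  96 155 167 113  52  44  46  47
  45  39  33  33  84 103 102  99  95  91  86  85  86  85  83  86  87  87
  86  82  76]
```

Call:
apply_moves(plan=[0, 0, 0, 0.1, 0, 0, 0, 0.1, 0, 0, 0, 0.1])

```text
time_s: 27.65
ee_pos: [0.5107, -0.055, 0.1003]
eef_rot: [3.141, 0.001, -0.71]
force: [-5.2, 0.9, 3.3]
grip_width: 0.0299
grip_force: 35.0
```

```bash
python3 g.py t6
```

```text
-0.7098123986152871 [-5.24147498  0.90172531  3.3128627 ] [0.25876565 0.86335427 0.33011038] 2.102206130592449 -1.7851712554693222
top0 [ 45  46  46  46  43  26  49 149 185 185 184 184 184 185 184 168 182 192
 187 173 146 125 110  98  94  94  94 101 115 131 151 178 188 193 139 136
 176 187 187 188 187 143  73  28  37 104 153 152 106  59  44  44  45  45
  44  41  56]
t6 [ 46  47  47  45  54 121 180 193 184 161 138 120 106  99  96  95  97 108
 123 142 163 185 195 194 129  43  27  65 141 167 123  64  45  45  46  47
  45  39  32  50  94 107 108 108 107 102  99  98  97  95  87  86  87  87
  86  81  75]
```

Call:
apply_moves(plan=[0, 0, 0, 0.1, 0, 0, 0, 0.1])

```text
time_s: 27.9
ee_pos: [0.5108, -0.055, 0.1003]
eef_rot: [3.141, 0.001, -0.91]
force: [-4.3, 1.1, 3.5]
grip_width: 0.0297
grip_force: 35.0
```

```bash
python3 g.py t7 | grep -v top0; python3 -c "
from h import *
for i in range(4): print(monitor.get_obs()['moment'][2])
a=[pickle.load(open(f'pics/{n}.pkl','rb'))['image'][178:218,236:290,::-1] for n in ('t4','t6','t7')]
cv2.imwrite('pics/c7.png',np.vstack([cv2.resize(x,(270,200),interpolation=cv2.INTER_CUBIC) for x in a]))"
```

```text
-0.9096059450383471 [-4.25810986  1.11965536  3.46006022] [0.27128453 0.80923586 0.28779087] 2.3020267417293883 -1.8879316002130508
 187 173 146 125 110  98  94  94  94 101 115 131 151 178 188 193 139 136
 176 187 187 188 187 143  73  28  37 104 153 152 106  59  44  44  45  45
  44  41  56]
t7 [ 46  47  47  44  59 145 190 193 185 161 138 118 104  99  96  95 100 110
 125 144 165 186 196 179 111  38  28  76 150 169 116  56  45  46  46  47
  45  39  31  69 100 107 107 107 107 107 107 108 104  96  87  86  87  87
  86  81  74]
0.18959008517698428
0.18959008517698428
0.18959008517698428
0.18959008517698428
```

Call:
apply_moves(plan=[0, 0, 0, 0.1, 0, 0, 0, 0.1])

```text
time_s: 28.15
ee_pos: [0.5108, -0.0549, 0.1003]
eef_rot: [3.141, 0.001, -1.108]
force: [-4.5, 1.1, 3.4]
grip_width: 0.0296
grip_force: 35.0
```

```bash
python3 g.py t8 | grep -v top0
```

```text
-1.1076849597655616 [-4.45671406  1.05105172  3.35438355] [0.36954027 0.82040526 0.36240207] 2.500113804539931 -1.8426688760519028
 187 173 146 125 110  98  94  94  94 101 115 131 151 178 188 193 139 136
 176 187 187 188 187 143  73  28  37 104 153 152 106  59  44  44  45  45
  44  41  56]
t8 [ 47  47  47  44  59 145 190 193 185 160 137 118 104  99  96  95 100 110
 125 144 165 186 196 179 111  38  28  75 149 158 103  50  44  46  47  46
  45  38  34  82 105 107 107 107 107 107 108 108 106  98  90  86  87  87
  86  81  74]
```

The casing's pixels are now identical between steps while the jaw keeps moving. That puts contact at about yaw -0.87 and the pad about 0.9 mm sunk. I regrip a quarter turn back, then add about 0.73 rad.

Call:
apply_moves(plan=[0, 0, 0, 0, 0, 0, 0, 0, 0, 0, 0, 0, 0, 0, -5, 0, 0, 0, 0, -0.143, 0, 0, 0, -0.143, 0, 0, 0, -0.143, 0, 0, 0, -0.143, 0, 0, 0, -0.143, 0, 0, 0, -0.143, 0, 0, 0, -0.143, 0, 0, 0, -0.143, 0, 0, 0, -0.143, 0, 0, 0, -0.143, 0, 0, 0, -0.143, 0, 0, 0, 0, 0, 0, 5, 0], hand=0.1)

```text
time_s: 29.9
ee_pos: [0.5116, -0.0551, 0.1008]
eef_rot: [3.141, -0.001, 0.462]
force: [0.6, -0.2, 0.1]
grip_width: 0.0515
grip_force: 0.0
```

Call:
apply_moves(plan=[0, 0, 0, 0, 0, 0, 0, 0, 0, 0, 0, 0, 0, 0, 0, 0], hand=-1)

```text
time_s: 30.3
ee_pos: [0.5112, -0.055, 0.1003]
eef_rot: [3.142, -0.0, 0.465]
force: [0.4, 0.0, -0.6]
grip_width: 0.0301
grip_force: 34.9
```

Call:
apply_moves(plan=[0, 0, 0, 0.1, 0, 0, 0, 0.1, 0, 0, 0, 0.1, 0, 0, 0, 0.1])

```text
time_s: 30.7
ee_pos: [0.5112, -0.0552, 0.1003]
eef_rot: [3.141, -0.0, 0.062]
force: [-0.3, -1.4, -1.0]
grip_width: 0.0299
grip_force: 35.0
```

```bash
python3 g.py t9 | grep -v top0
```

```text
0.06179829294356476 [-0.33851529 -1.43668074 -0.98261816] [-0.20946097 -0.03629692  0.33791305] 1.3306535873198504 -1.6894151642918587
 187 173 146 125 110  98  94  94  94 101 115 131 151 178 188 193 139 136
 176 187 187 188 187 143  73  28  37 104 153 152 106  59  44  44  45  45
  44  41  56]
t9 [ 47  47  46  44  59 145 191 193 185 161 138 118 104  99  96  95  99 110
 126 144 166 187 196 179 111  38  28  77 147 126  68  45  45  46  47  47
  43  30  49  94  98  74  53  44  39  37  39  40  51  66  80  86  87  87
  87  81  75]
```

Call:
apply_moves(plan=[0, 0, 0, 0.1, 0, 0, 0, 0.1, 0, 0, 0, 0.13, 0, 0, 0, 0])

```text
time_s: 31.15
ee_pos: [0.5112, -0.0553, 0.1003]
eef_rot: [3.141, -0.0, -0.265]
force: [-0.4, -2.2, -1.4]
grip_width: 0.0297
grip_force: 35.0
```

```bash
python3 g.py t10 | grep -v top0
```

```text
-0.26471215303803564 [-0.43336457 -2.21204037 -1.36412014] [-0.43991566 -0.06067774  0.16622218] 1.656990103790141 2.62394942343235
 187 173 146 125 110  98  94  94  94 101 115 131 151 178 188 193 139 136
 176 187 187 188 187 143  73  28  37 104 153 152 106  59  44  44  45  45
  44  41  56]
t10 [ 47  47  47  44  59 145 191 193 185 161 138 119 104  99  96  95 100 110
 125 144 166 187 197 179 111  38  28  77 148 113  53  44  46  47  46  45
  41  35  73  87  87  86  86  86  82  76  67  63  64  69  80  86  87  87
  87  82  75]
```

Call:
apply_moves(plan=[0, 0, 0, 0, 0, 0, 0, 0, 0, 0, 0, 0, 0, 0, -20, 0, 0, 0, -40, 0, 0, 0, -40, 0, 0, 0, -40, 0, 0, 0, 0, 0, 0, 0, 0, 0], hand=0.1)

```text
time_s: 32.1
ee_pos: [0.5112, -0.055, 0.2404]
eef_rot: [-3.141, -0.001, -0.263]
force: [0.4, -0.7, -0.9]
grip_width: 0.0513
grip_force: 0.0
```

```bash
python3 g.py t11 | grep -v top0; python3 - <<'E'
from h import *
c=grab('wrist','w5'); W=cloud(c)
r=np.hypot(W[...,0]-.511,W[...,1]+.0545)
g=(W[...,2]>0.118)&(W[...,2]<0.134)&(r<.024)
P=(W[g]*1000).astype(np.float32); print('hub top',g.sum(),cv2.minAreaRect(P[:,:2].copy()),np.median(P,0))
# vise gap profile along y at x~.49 & .53 (z 60-80)
for x0 in (.49,.53):
    m=(abs(W[...,0]-x0)<.004)&(W[...,2]>.066)&(W[...,2]<.085)&(W[...,1]>0)&(W[...,1]<.16)
    print(x0,np.unique((W[m][:,1]*500).astype(int)*2))
cv2.imwrite('pics/w5.png',c['image'][:,:,::-1])
E
```

```text
-0.2634567212482424 [ 0.39155256 -0.73432147 -0.90346394] [ 0.04912885 -0.06374737  0.03849115] 1.655778685415456 -0.008712681010365486
 187 173 146 125 110  98  94  94  94 101 115 131 151 178 188 193 139 136
 176 187 187 188 187 143  73  28  37 104 153 152 106  59  44  44  45  45
  44  41  56]
t11 [ 47  47  47  44  60 146 191 194 186 161 139 119 105  99  96  95 100 111
 126 145 166 188 197 180 111  38  28  77 148 114  54  39  35  32  29  28
  26  30  78 103 109 126 134 133 125 122 110 100 100 100 100 101  99  91
  76  66  84]
hub top 1221 ((511.2154846191406, -54.506446838378906), (30.00411033630371, 30.289785385131836), 76.61019134521484) [511.86676  -54.793667 126.04892 ]
0.49 [ 48  50  52  54  56  58  60  62  64  66  68  70  76  78  80  82  84  86
  88  90  92  94  96  98 100 102 104 106 108 110 112 114 116 118 120 122
 124 126 128 130 132 134 136 138 140 142 144 146 148 150 152 154 156 158]
0.53 [ 48  50  52  54  56  58  60  62  64  66  68  70  76  78  80  82  84  86
  88  90  92  94  96  98 100 102 104 106 108 110 112 114 116 118 120 122
 124 126 128 130 132 134 136 138 140 142 144 146 148 150 152 154 156 158]
```

View pics/w5.png

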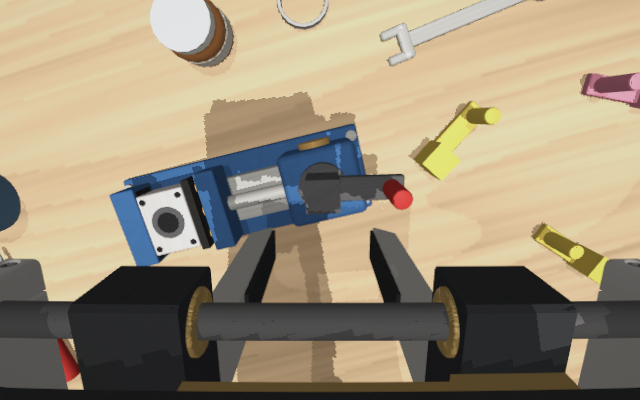

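```bash
python3 - <<'E'
from h import *
for n in ('w1','w5'):
    c=pickle.load(open(f'pics/{n}.pkl','rb')); W=cloud(c); im=c['image']
    for x0 in (.487,.496,.526,.535):
        m=(abs(W[...,0]-x0)<.0025)&(W[...,2]>.069)&(W[...,2]<.083)&(W[...,1]>-.01)&(W[...,1]<.2)
        y=np.sort(W[m][:,1]*1000); 
        k=np.where(np.diff(y)>1.8)[0]
        s=np.r_[y[0],np.c_[y[k],y[k+1]].ravel(),y[-1]] if len(y) else []
        print(n,x0,np.round(s,1))
E
```

```text
w1 0.487 [ -2.   20.1  30.1  38.1  57.5 106.9 134.8 161.3]
w1 0.496 [ -2.3  19.7  29.8  37.9  57.5 107.9 135.  161.1]
w1 0.526 [ -3.1  19.   28.8  37.2  57.3 107.4 133.3 161.3]
w1 0.535 [ -3.4  18.4  28.8  36.9  57.  106.7 132.5 160.8]
w5 0.487 [ 49.9  71.6  78.  162.6]
w5 0.496 [ 49.7  71.3  77.9 161.4]
w5 0.526 [ 48.8  70.7  77.2 160.6]
w5 0.535 [ 48.6  70.4  76.9 161.2]
```

The pad's spring gap shrank from about 10.0 mm to 6.5 mm, so it has sunk about 3.5 mm, which is roughly 56 N and snug. The crank is seated and released, and the bystanders are untouched.

```bash
python3 -c "
from station import ctrl
print(ctrl.hand_in())"
```

```text
the job is handed in; nothing more can be done
None
```

The job is handed in, with no verdict returned: the crank is seated on the shaft and released, and by camera the pad has sunk about 3.5 mm, so the vise holds the casing with roughly 56 N (snug is 40 to 80 N).

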